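# Rock the sorter gate over and feed the chocolates into the empty jar

### The job

The chocolate sorter's right-hand jar is full. Using only your fingertips and gripping nothing, press down the raised left end of the seesaw gate until it has rocked fully over, and then push the red stop flag all the way to the right so that the four waiting chocolates roll down the left chute into the empty jar. Do not touch the chocolates, and leave both jars and everything else on the table standing where they are. (Left and right as seen from the robot.)

Things in the scene. Friction and masses are not known exactly. Their poses are not given: they have to be found in the camera images.
- station: chocolate sorter, fixed plywood stand, base 290 x 270 mm: seesaw gate in front, feed ramp rising to the back, a clear-walled chute left and right of the gate over a glass jar. Origin on the table under the pivot's middle; x = back (along the ramp), y = left, z = up. Chute end plates, 220 mm left and right of the origin, reach 180 mm above the table, the ramp 238 (front) to 275 mm (back)
- gate (a joint): seesaw gate, white and blue trough 210 mm long, 56 wide, on a pivot 165 mm above the table along the station's x axis. Angle in rad: +0.35 = left end fully up, feeds the right chute (start side); -0.35 = left end fully down, feeds the left chute. Front wall reaches 67 mm above the pivot. Top-heavy: once past level it drops to that end stop and stays; under 2 N on a pad tips it
- left_pad (a point): middle of the top face of the yellow press pad at the gate's left end, on its robot-facing side: plate 66 (x) x 36 (y) x 6 mm, this point 70 mm in front (24 mm behind its front edge) and 85 mm left of the pivot's middle, 11 mm above the pivot when level; turns with the gate: about 204 mm above the table when raised, 146 mm when fully down. Axes as the gate's
- right_pad (a point): the same for the right end's yellow pad
- stop (a joint): the sliding stop across the ramp, in m: 0 = closed, 0.045 = fully open. It slides level to the right (station's -y), about 1 N, and stays where left
- flag (a point): centre of the stop's red flag: upright plate 30 (x) x 10 (y) x 45 mm (z) above the ramp, 71 mm behind the pivot's middle, centre 282 mm above the table (spans 260 to 305 mm); ramp walls and chocolates beneath it stay below 258 mm. Moves with the stop. Axes as the station's
- jar_empty: loose open glass jar, rim diameter 86 mm, 85 mm high, wall 3 mm, empty, under the left chute. Origin: centre of its underside
- jar_full: the same jar full of chocolates, under the right chute. Origin: centre of its underside
- kettle: steel pour-over kettle, 116 mm wide, about 170 mm high, loose. Origin: centre of underside
- canister: amber coffee canister, diameter 90 mm, 130 mm high, loose, standing on the sorter's base left of the ramp. Origin: centre of underside
- paper_cup: paper cup, diameter 80 mm, 90 mm high, loose. Origin: centre of underside
- dripper_ring: black dripper ring, diameter 90 mm, 25 mm high, loose. Origin: centre of underside
- mug: blue mug, diameter 76 mm, 90 mm high, loose, standing on the sorter's base right of the ramp. Origin: centre of underside
- spoon: spoon lying on the table, loose. Origin: on its underside
- syrup: green glass bottle, diameter 60 mm, 170 mm high, loose. Origin: centre of underside
- sweet0: copper-foil chocolate ball, diameter 28 mm, 13 g, number 1 of the four waiting on the ramp behind the stop. Origin: its centre
- sweet1: copper-foil chocolate ball, diameter 28 mm, 13 g, number 2 of the four waiting on the ramp behind the stop. Origin: its centre
- sweet2: copper-foil chocolate ball, diameter 28 mm, 13 g, number 3 of the four waiting on the ramp behind the stop. Origin: its centre
- sweet3: copper-foil chocolate ball, diameter 28 mm, 13 g, number 4 of the four waiting on the ramp behind the stop. Origin: its centre

How it is judged:
By the outcome, as a careful person would: the job done as asked, in the order asked, and still so for the second after the job is handed in, with the robot touching nothing.
It also fails if it takes over 48 s, if anything falls off the work surface, if the arm or the gripper's body presses on something with over 40 N, if the wrist force passes 120 N, or if a joint passes its speed limit or range.

### The arm

A 6-joint arm with a two-finger parallel gripper is mounted at the origin on the work surface. World frame = base frame: x ahead of the robot, y to its left, z up, the work surface at z = 0. Lengths are in m, angles in rad, forces in N, time in s.
With the tool pointing down it reaches from about 0.35 to 0.85 m from the base axis. Payload 8.1 kg.
Tool frame: the origin (TCP) lies between the finger pads; the fingertips stand 14 mm ahead of it and the grasp point (between the pads) lies 5 mm behind it (ctrl.nose_length is the distance from the TCP to the fingertips, in m); z points along the fingers, y is the line along which they close (so a half turn about z gives the same grasp; the last joint's range is limited). The gripper opens to 93 mm and grips with 3 to 60 N. Pads are 15 mm wide; open, the fingers measure 128 mm over their backs; the gripper's body (75 mm by 188 mm) begins 65 mm behind the grasp point.
Start: joints at [1.098, 0.13, 1.488, -0, 1.523, -0.085], TCP at [0.227, 0.555, 0.233] pointing down, gripper open.
Joint ranges: [-2.96, 2.96], [-0.89, 2.26], [0.02, 2.5], [-1.34, 4.48], [0, 2.73], [-2.66, 2.66]. Speed limits (rad/s): [2.39, 2.39, 2.79, 3.14, 3.14, 3.14].

### API

Orientations are given as [roll, pitch, yaw] about the fixed x, y, z axes, in that order (R = Rz(yaw) Ry(pitch) Rx(roll)).
In Python, from bench import ctrl gives the robot as it stands. Calls block until the motion is done:
- ctrl.movep(position, orientation): joint-space move of the TCP to a pose.
- ctrl.servo_line(position, rot=None, velocity=0.15, stop_force=None): straight line of the TCP; rot=None keeps the orientation; velocity is the mean speed in m/s. With stop_force (N) it stops when the force on the tool has changed by that much, and returns True; else False.
- ctrl.move_j(angles): joint-space move.
- ctrl.grip(opening, strength=None): finger opening in m; strength is the grip in N (None keeps the last); returns when the fingers have stopped.
- ctrl.wait(seconds).
- ctrl.solve_ik(position, orientation): joint angles nearest the present ones, or None.
- ctrl.grab_frame(name): name is "scene" or "top"; returns a dict with "color" (420x560x3 uint8, red, green, blue), "fx", "fy", "cx", "cy" (pixels), "R" (3x3) and "t" (3): a world point X has camera coordinates R X + t. Camera axes: x right, y down, z forward; pixel columns grow to the right and rows downward; lengths in m; the calibration is good to about 2 mm. A picture is of the moment at which its call begins. There is no depth.
A pose or a line that the arm cannot do raises ctrl.Unreachable and nothing moves.
- ctrl.close_job(): hands the job in; it is judged then, once.
Readings, each from a call of its own:
- ctrl.current_time_s(): time.
- ctrl.current_q(): joint angles.
- ctrl.current_qd(): joint speeds.
- ctrl.current_tau(): joint torques, N m.
- ctrl.current_position(): TCP position.
- ctrl.current_orientation(): TCP orientation.
- ctrl.current_force(): force on the tool from outside, world axes, zero at the start.
- ctrl.current_torque(): the same for the moment, N m.
- ctrl.current_finger_gap(): finger opening in m.
- ctrl.current_finger_force(): force on a finger pad.
Only numpy, scipy, OpenCV 4.12 (cv2) and the standard library are available. Lean on these libraries where they do the work, as an engineer would, in place of code of your own. Each camera call takes 0.05 s, during which the arm holds its last target. There are 200 camera calls.

## Working session

There is one attempt and no reset: what is moved stays moved. The work goes in short steps, each a Python script; the robot and the scene stay as the last script left them, time stands still between calls to the robot, and variables do not carry over. Pictures are saved under pics/ and viewed, at most 10 in all, crops included, and the job is handed in when it is done.

```bash
mkdir -p pics; ls
python3 - <<'E'
from bench import ctrl
import cv2,numpy as np
for n in("scene","top"):
    f=ctrl.grab_frame(n); cv2.imwrite(f"pics/{n}0.png",cv2.resize(f["color"][:,:,::-1],(800,600),interpolation=cv2.INTER_CUBIC))
    print(n,f["fx"],f["fy"],f["cx"],f["cy"],np.round(f["R"],4).tolist(),np.round(f["t"],4).tolist())
print(ctrl.current_orientation(),ctrl.current_time_s(),ctrl.nose_length)
E
```

```text
pics
scene 466.3764265631005 466.3764265631005 281.772668314037 204.79071131711467 [[-0.7429, 0.6692, -0.0117], [0.5784, 0.633, -0.5146], [-0.337, -0.3891, -0.8574]] [0.4323, -0.2179, 1.5454]
top 404.6842063720015 404.6842063720015 281.5840487695976 210.04381762003922 [[-0.0024, -1.0, -0.0018], [-0.992, 0.0026, -0.1265], [0.1265, 0.0015, -0.992]] [-0.0242, 0.5815, 1.4499]
[-3.13993911e+00 -1.45248403e-04  2.75381103e+00] 0.1 0.014
```

View pics/scene0.png

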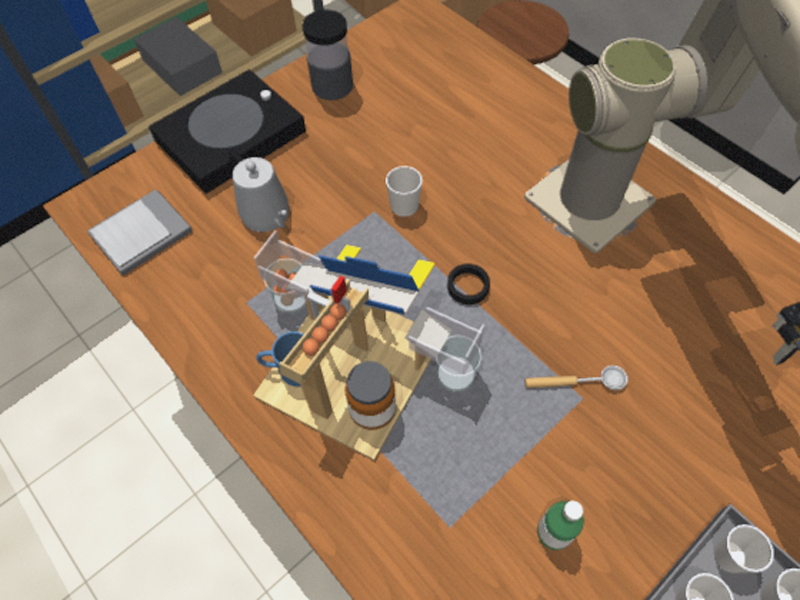

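View pics/top0.png

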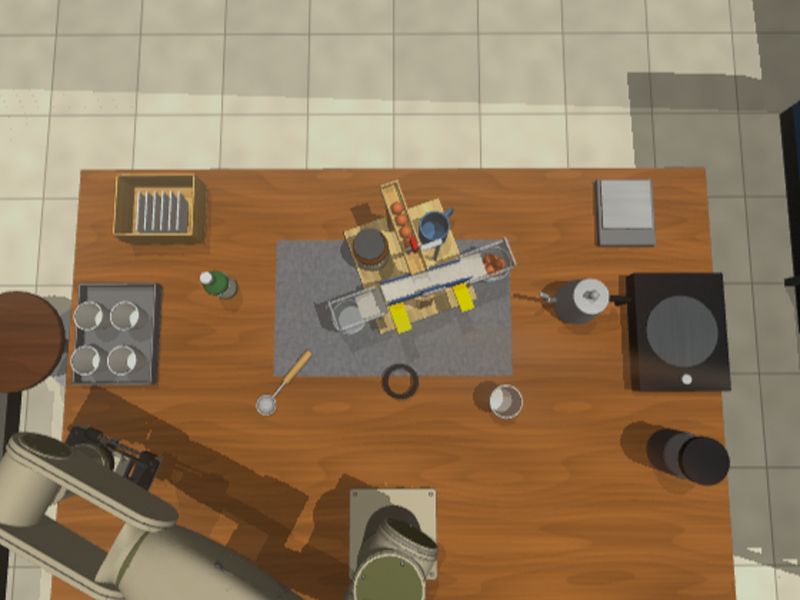

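The scene view shows the station with its pads at (421,272) and (348,254) and the flag at (339,289). In the top view the pads are at (401,318) and (464,297) and the flag at (413,243). The station is turned about +17°. Next I'll take enlarged crops.

Run:
```python
from bench import ctrl
import cv2
for n,(x,y) in dict(scene=(165,140),top=(225,120)).items():
    f=ctrl.grab_frame(n); w,h=(160,120)
    cv2.imwrite(f"pics/{n}1.png",cv2.resize(f["color"][y:y+h,x:x+w,::-1],(800,600),interpolation=cv2.INTER_CUBIC))
```

```text
(no output)
```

View pics/scene1.png

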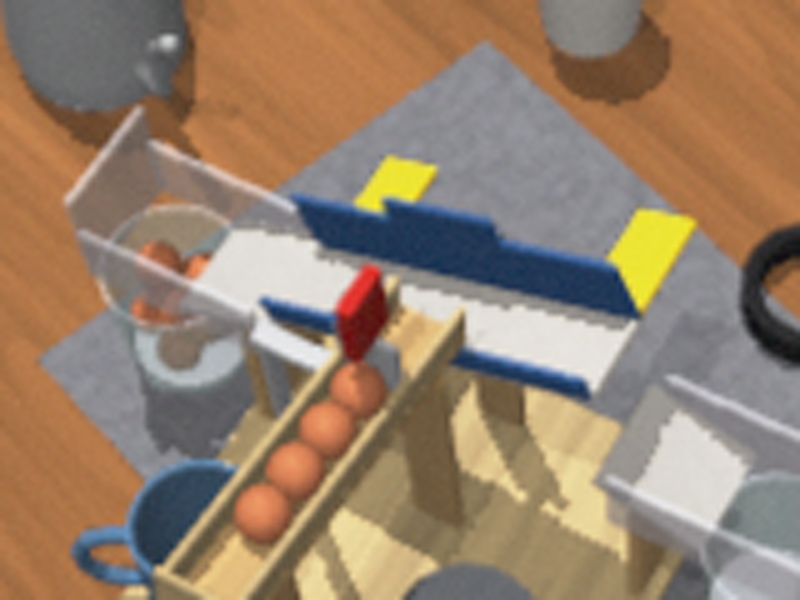

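View pics/top1.png

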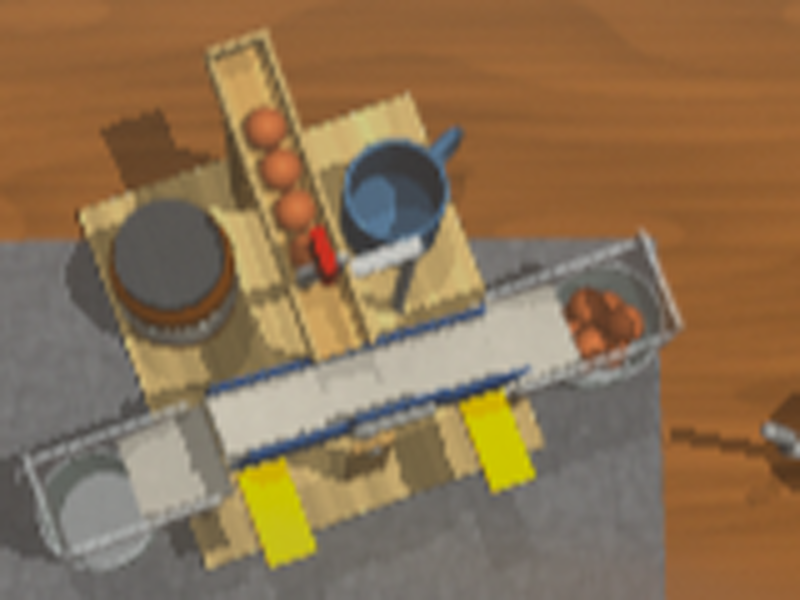

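```bash
cat > fit.py <<'E'
from bench import ctrl
import numpy as np
from scipy.optimize import least_squares
c,s=np.cos(.35),np.sin(.35)
def g(x,y,z): return (x,y*c-z*s,.165+y*s+z*c)
P=[("top",(275,568),g(-.094,.103,.011)),("top",(317,553),g(-.094,.067,.011)),("top",(492,492),g(-.094,-.067,.011)),("top",(535,478),g(-.094,-.103,.011)),
("scene",(696,218),g(-.094,.103,.011)),("scene",(640,210),g(-.094,.067,.011)),("scene",(437,166),g(-.094,-.067,.011)),("scene",(390,156),g(-.094,-.103,.011)),
("scene",(362,312),(.071,0,.282)),("top",(322,252),(.071,0,.29))]
off=dict(scene=(165,140),top=(225,120)); F={n:ctrl.grab_frame(n) for n in off}
def w(p,X): a=p[2]; return np.array([p[0]+np.cos(a)*X[0]-np.sin(a)*X[1],p[1]+np.sin(a)*X[0]+np.cos(a)*X[1],X[2]])
def res(p):
    o=[]
    for n,uv,X in P:
        f=F[n]; q=f["R"]@w(p,X)+f["t"]
        o+=list(np.array([f["fx"]*q[0]/q[2]+f["cx"],f["fy"]*q[1]/q[2]+f["cy"]])-(np.array(uv)/5+off[n]))
    return o
r=least_squares(res,[.6,-.05,.3]); print(r.x,np.round(np.array(res(r.x)).reshape(-1,2),1).tolist())
for n,X in dict(lpad=g(-.07,.085,.011),lpdown=(-.07,.085*c+.011*s,.146),flag=(.071,0,.282)).items(): print(n,w(r.x,X))
E
python3 fit.py
```

```text
[ 0.60508857 -0.07247323  0.33748712] [[-1.5, -0.8], [-0.0, -1.0], [-0.1, -0.2], [0.2, -0.3], [0.1, -0.2], [-0.3, -1.1], [0.3, -0.8], [-0.4, -1.0], [0.5, 0.1], [-0.5, 0.0]]
lpad [ 0.51384763 -0.02386802  0.20447941]
lpdown [ 0.51134977 -0.01674981  0.146     ]
flag [ 0.67208344 -0.04896392  0.282     ]
```

The fit is good, with residuals around 1 px and heights that agree. I'll start with the gate.

```bash
cat > h.py <<'E'
from bench import ctrl
import numpy as np
from scipy.spatial.transform import Rotation as Ro
S=(0.6051,-0.0725,0.3375); N=ctrl.nose_length
def pose(x,y,z,tilt=0.,flip=0):
    """TCP pose that puts the fingertip at station point (x,y,z), body leaning to the robot by tilt"""
    yaw=S[2]+np.pi*flip; yaw=(yaw+np.pi)%(2*np.pi)-np.pi
    o=[np.pi,tilt if flip else -tilt,yaw]
    tip=np.r_[S[0]+np.cos(S[2])*x-np.sin(S[2])*y,S[1]+np.sin(S[2])*x+np.cos(S[2])*y,z]
    return tip-N*Ro.from_euler('xyz',o).as_matrix()[:,2],o
def snap(n,name,x,y,w=240,h=180):
    import cv2
    cv2.imwrite(f"pics/{name}.png",cv2.resize(ctrl.grab_frame(n)["color"][y:y+h,x:x+w,::-1],(800,600),interpolation=cv2.INTER_CUBIC))
E
python3 - <<'E'
from h import *
for fl in(0,1): print(fl,[ctrl.solve_ik(*pose(*a,fl)) for a in((-.08,.088,.25,.3),(-.08,.088,.15,.3),(.071,.05,.27,0.))])
fl=1 if ctrl.solve_ik(*pose(-.08,.088,.15,.3,1)) is not None else 0
ctrl.grip(0.0)
p=ctrl.current_position(); ctrl.servo_line([p[0],p[1],.36],velocity=.2)
ctrl.movep(*pose(-.08,.088,.34,.3,fl)); ctrl.servo_line(pose(-.08,.088,.235,.3,fl)[0])
print(fl,ctrl.current_time_s(),ctrl.current_force(),ctrl.current_finger_gap())
snap("scene","s2",145,110); snap("top","t2",200,100)
E
```

```text
0 [array([-0.26179485, -0.44813284,  1.9802528 ,  0.17121307,  1.3623923 ,
        0.95684209]), array([-0.26179485, -0.39255849,  2.12250769,  0.18222844,  1.16762161,
        0.92042878]), array([-8.09450355e-02,  2.66933784e-01,  1.24092436e+00, -4.44089210e-16,
        1.63373451e+00,  1.15235129e+00])]
1 [array([-0.26179485, -0.44813284,  1.9802528 ,  0.17121307,  1.3623923 ,
       -2.18475056]), array([-0.26179485, -0.39255849,  2.12250769,  0.18222844,  1.16762161,
       -2.22116387]), array([-0.08094504,  0.26693378,  1.24092436,  0.        ,  1.63373451,
       -1.98924136])]
1 5.6417 [0.84025111 0.19768242 0.16565353] 0.0003732827743013091
```

View pics/s2.png

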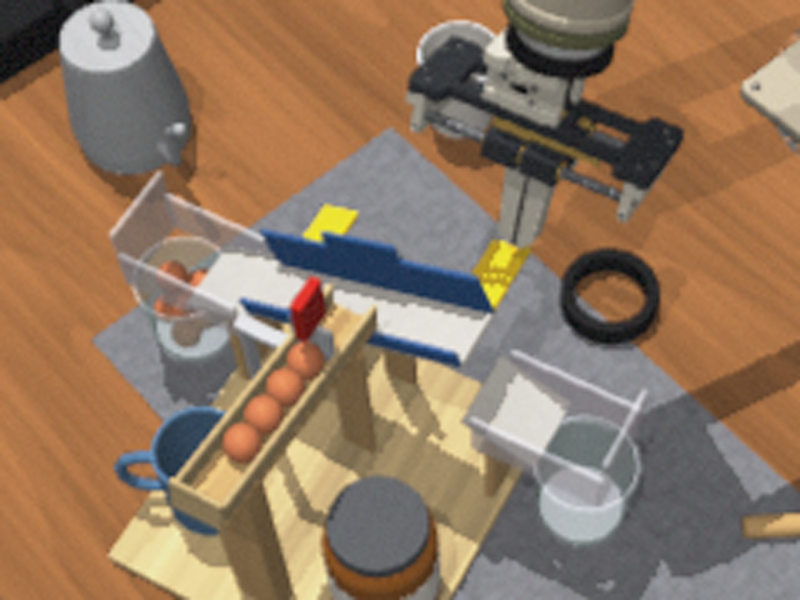

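The closed fingertips, at about (518,238), hang just above the left pad at (503,268). The body is well clear of the blue wall. Next is the press.

Run:
```python
from h import *
print(ctrl.servo_line(pose(-.08,.088,.146,.3,1)[0],velocity=.06,stop_force=8))
print(ctrl.current_position(),ctrl.current_force(),ctrl.current_time_s())
ctrl.servo_line(pose(-.09,.088,.25,.3,1)[0])
ctrl.servo_line(pose(-.09,.088,.36,.3,1)[0],velocity=.2)
ctrl.movep(*pose(.071,.055,.36,0,1))
snap("scene","s3",145,110)
print(ctrl.current_time_s())
```

```text
True
[ 0.49669775 -0.01740429  0.16128299] [-1.61417103  0.3419658   6.50818301] 7.1167
9.625
```

View pics/s3.png

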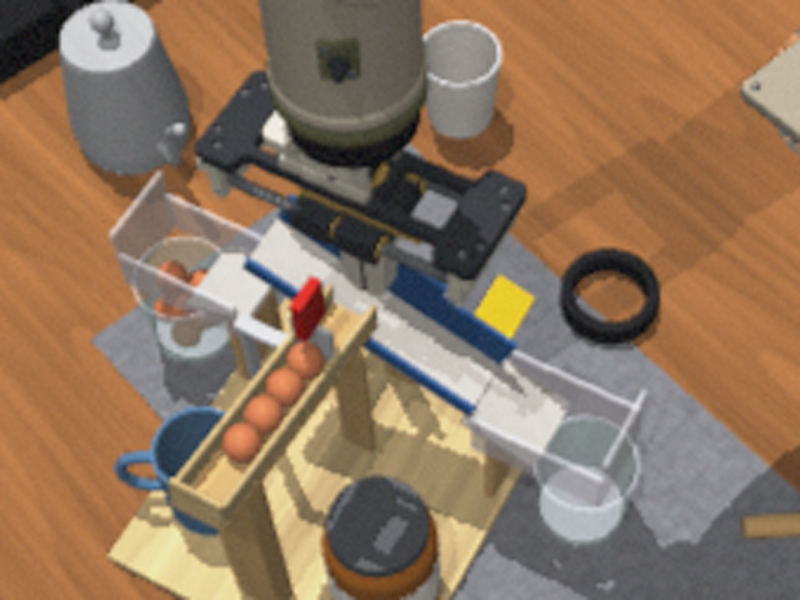

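The gate has rocked over: its left end now meets the left chute at (490,405), and the flag at (308,308) is untouched. I'll lower the fingers to the left of the flag and push.

Run:
```python
from h import *
ctrl.servo_line(pose(.071,.055,.274,0,1)[0],velocity=.1)
st=ctrl.servo_line(pose(.071,-.034,.274,0,1)[0],velocity=.05,stop_force=8)
p=ctrl.current_position(); d=p-np.r_[S[:2],0]
print(st,"station y",-np.sin(S[2])*d[0]+np.cos(S[2])*d[1],p[2],ctrl.current_force(),ctrl.current_time_s())
snap("top","t4",200,100)
```

```text
True station y -0.023504269065905498 0.28762220382209286 [-1.66109321  2.98888213  2.61679463] 12.0583
```

View pics/t4.png

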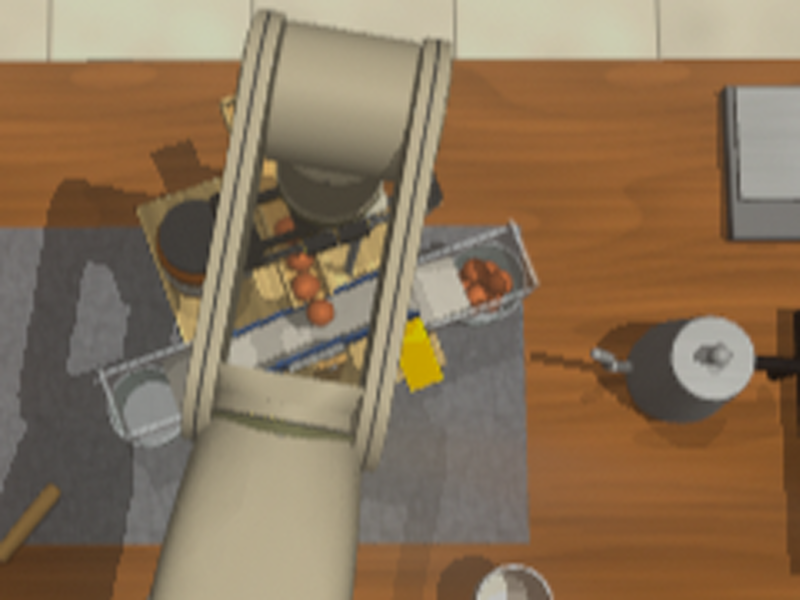

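The push stopped at station y = -23.5 mm, against about -22.5 mm expected for fully open, and the chocolates, from (285,228) to (320,312), are rolling. I'll let them finish, then retreat.

Run:
```python
from h import *
ctrl.wait(2.5)
ctrl.servo_line(pose(.071,-.01,.274,0,1)[0],velocity=.05)
ctrl.servo_line(pose(.071,-.01,.37,0,1)[0],velocity=.15)
ctrl.movep(*pose(-.2,.25,.42,0,1))
snap("scene","s5",145,110); snap("top","t5",200,100)
print(ctrl.current_time_s())
```

```text
17.3417
```

View pics/s5.png

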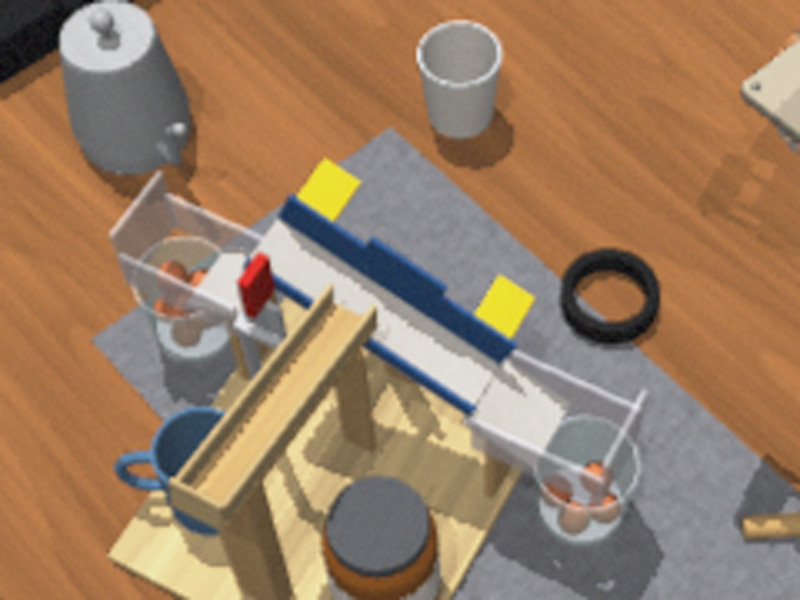

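View pics/t5.png

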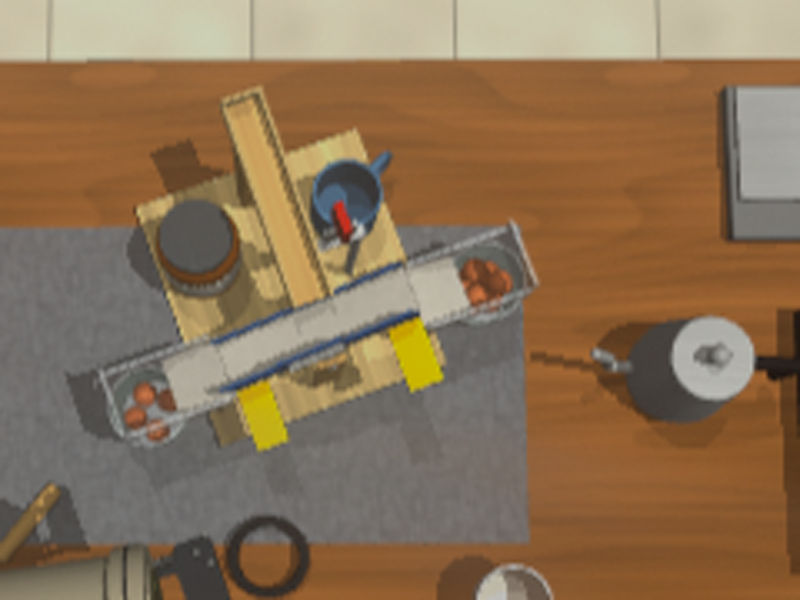

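All four chocolates lie in the left jar, around (148,408). The flag has moved 14.2 px against 14.5 px expected for 45 mm, so the stop is fully open. The gate is down on the left and nothing else has moved, so I'll hand in.

```bash
python3 -c "
from bench import ctrl
print(ctrl.close_job())"
```

```text
the job is handed in; nothing more can be done
None
```

The job is done and handed in at about 17 s: the gate is rocked fully over to the left, the stop is pushed fully open, all four chocolates are in the left jar, and nothing else appears to have moved in the final pictures.

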